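# Index the tall vial to the lens and hold the spring shutter open at the mark

### The arm

A 6-joint arm with a two-finger parallel gripper is mounted at the origin on the work surface. World frame = base frame: x ahead of the robot, y to its left, z up, the work surface at z = 0. Lengths are in m, angles in rad, forces in N, time in s.
With the tool pointing down it reaches from about 0.275 to 0.825 m from the base axis. Payload 5.2 kg.
Tool frame: the origin (TCP) lies at the very end of the fingers, on their centre line; the grasp point (between the pads) lies 19 mm behind it; z points along the fingers, y is the line along which they close (so a half turn about z gives the same grasp; the last joint's range is limited). The gripper opens to 93 mm and grips with 3 to 60 N. Pads are 15 mm wide; open, the fingers measure 128 mm over their backs; the gripper's body (75 mm by 188 mm) begins 65 mm behind the grasp point.
Start: joints at [1.069, 0.259, 1.535, -0, 1.348, -0.203], TCP at [0.162, 0.526, 0.219] pointing down, gripper open.
Joint ranges: [-3.14, 3.14], [-0.91, 2.08], [0.19, 2.58], [-1.22, 4.36], [0.22, 2.71], [-3.12, 3.12]. Speed limits (rad/s): [2.57, 2.57, 3.14, 3.14, 3.14, 3.14].

### API

Orientations are given as [roll, pitch, yaw] about the fixed x, y, z axes, in that order (R = Rz(yaw) Ry(pitch) Rx(roll)).
In Python, from bench import manip gives the robot as it stands.
- The arm moves only by the tool send_rows, never from a script. Its argument "deltas" is a list of rows, each a list of 7 numbers: the opening in per cent of the stroke, from 0 (shut) to 100 (fully open), then the shift along the tool's x, y, z in m, then the turn, a rotation vector about the tool's x, y, z in degrees. In form: [[jaw, dx, dy, dz, ax, ay, az], ...]. A call has 1 to 8 rows; each row is the pose to reach, as a shift and turn from the pose commanded when the call began, along the tool's axes at that moment; what a row does not reach only later rows make up. A row lasts 1/12 s, in which the tool goes at most 41.7 mm and 7.16 degrees, less where a joint would pass 70% of its speed; a pose out of reach is approached as far as the arm can. A call with a gripper value outside its range is refused whole. The fingers move at their own pace and stop on an object; "grip_force" is the grip in N (left out, the last holds). Time passes only in rows, so rows that repeat a pose let the fingers close. It gives the time, the measured TCP pose, the force, the opening and the grip force at its end, in the units of the state.
- manip.sense(): the state, without advancing time (a new reading comes with each control period).
- manip.get_image(name): name is "scene" or "top"; returns a dict with "image" (420x560x3 uint8, red, green, blue), "K" (3x3 intrinsics, pixels), "R" (3x3) and "t" (3): a world point X has camera coordinates R X + t. Camera axes: x right, y down, z forward; pixel columns grow to the right and rows downward; lengths in m; the calibration is good to about 2 mm. A picture is of the moment at which its call begins. There is no depth.
- manip.hand_in(): hands the job in; it is judged then, once.
Trained networks look in a picture, given as the dict that the camera call returned (one of the last four; its "shot" number tells which), for a name from the list of things; names that differ only in an ending like _2 or _b are one class to them, and where a whole thing is asked for, a point or a joint stands for the part that bears it (a point fixed in the world has none). Each returns a list of dicts, best first, with "score" (0 to 1); they miss things now and then, are a little off and sometimes report something else, mostly with a low value. They report only what shows in the picture. A call takes as long as a camera call.
- manip.search_frame(target, picture): "box" ([left, top, right, bottom] in pixels, round what is visible of it).
The state is a dict: "time": time; "q": joint angles; "qvel": joint speeds; "joint_efforts": joint torques, N m; "position": TCP position; "tool_rot": TCP orientation; "contact_force": force on the tool from outside, world axes, zero at the start; "torque": the same for the moment, N m; "opening": finger opening in m; "grasp_force": force on a finger pad.
Only numpy, scipy, OpenCV 4.12 (cv2) and the standard library are available. Lean on these libraries where they do the work, as an engineer would, in place of code of your own. Each camera call takes 0.05 s, during which the arm holds its last target. There are 200 camera calls.

### The job

On the vial reader, turn the carousel until the tall vial clicks in right in front of the lens, while the shutter is still shut. Then pull the spring-loaded shutter slide out until its pointer stands level with the steel mark tab beside it, and keep it there: the job finishes with the robot still holding the slide at the mark. Do not knock the jars, bottle, cup, tomato or spoon about.

Things in the scene. Friction and masses are not known exactly. Their poses are not given: they have to be found in the camera images.
- reader: White flat-topped vial reader fixed to the table, 250 (x) x 400 (y) mm, deck 50 mm above the table. Origin: centre of its underside; x points away from its front panel, y to the left of that, z up. Carousel axis at x 0, y +90 mm; shutter slide along y -120 mm; between them a grey reading head, 110 x 40 mm, top 112 mm above the table, centred at x 0, y -28 mm.
- carousel (a joint): Turn of the 170 mm aluminium carousel in rad, counter-clockwise from above positive. A spring detent holds it at each of ten places 0.628 rad apart (up to 0.25 N m to leave one; let go within 0.2 rad of a place it clicks in by itself). At 0 the tall vial is at the lens. Starts at about -0.63 or -1.26, one or two places short. Stops at -2.2 and +1.2.
- knob (a point): Centre of the carousel's black bar knob, on the turning axis, 118 mm above the table. The bar is 18 mm thick (this frame's x), 56 mm long (y), 32 mm tall (102 to 134 mm above the table) and turns with the carousel; its -y end points to the tall vial. The vials round it stand 65 mm from the axis, tops at most 112 mm above the table.
- tall_vial (a point): Middle of the one tall capped glass vial, 22 mm across, 50 mm tall above the disc, fixed in its place 65 mm from the carousel's axis (the six other vials, of the same glass and white caps, stand only 22 mm above the disc). Turns with the carousel.
- lens (a point): The reading point: where the middle of the tall vial should be, 65 mm from the carousel's axis, just in front of the dark round lens in the side of the reading head; about 85 mm above the table.
- shutter (a joint): How far the shutter slide is pulled out, in m: 0 fully home, stop at 0.085. It moves along the reader's -x (towards its front panel) when pulled. A spring always pulls it home, about 4 N at home and 90 N/m more (7 to 10 N at the mark); it never stays out by itself.
- grip (a point): Centre of the slide's upright black handle plate, 14 mm thick (x), 40 mm wide (y); this point is 96 mm above the table, the plate's top 118 mm. Its foot is a low steel carriage, 50 x 36 mm, top 63 mm above the table. Axes as the reader's. Free all round above the deck but for the reading head, 72 mm away to the +y side.
- pointer (a point): Tip of the small steel pointer sticking out 16 mm from the foot of the handle on its -y side, 4 mm wide, 60 mm above the table; at the same x (reader's) as the handle's centre. Moves with the slide.
- mark (a point): The mark: an upright steel tab, 8 mm wide along the slide's travel, 16 mm tall, fixed beside the slide 2 mm beyond the pointer's tip; this point is the middle of its width, 60 mm above the table. Axes as the reader's. The pointer is level with it when both have the same x in the reader's axes: a pull of 30 to 65 mm, different each time.
- deck_jar_mid (a point): Bystander, leave alone: small clear jar with a red lid, 32 mm across, 42 mm tall, standing on the reader's deck in front of the reading head. Point at its middle.
- jar_a_mid (a point): Bystander, leave alone: white jar with a red lid, 48 mm across, 55 mm tall, on the table on the slide's side of the reader. Point at its middle.
- jar_b_mid (a point): Bystander, leave alone: second such jar, 48 mm across, 55 mm tall, nearer the robot. Point at its middle.
- reagent_mid (a point): Bystander, leave alone: brown reagent bottle, 48 mm across, 100 mm tall, on the table behind the reader. Point at its middle.
- sample_cup_mid (a point): Bystander, leave alone: white open cup, 64 mm across, 65 mm tall, on the table on the carousel side of the reader. Point at its middle.
- tomato_mid (a point): Bystander, leave alone: tomato, 68 mm across, 49 mm tall, on the table behind the reader. Point at its middle.
- spoon_grip (a point): Bystander, leave alone: white plastic spoon, 120 mm long, lying on the table behind the reader. Point on its handle.

How it is judged:
On the way, in this order (a step that is already met when the one before it is completed fails the run):
1. the tall vial is clicked in at the lens, with the shutter still home (value of joint carousel between -0.08 and 0.08 rad and velocity of joint carousel between -0.1 and 0.1 rad/s and value of joint shutter below 0.006 m), for 0.3 s.
2. the slide is pulled out to the mark by the gripper (x of pointer in the frame of mark between -0.004 and 0.004 m and value of joint shutter above 0.025 m and contact force between the fingers and shutter above 2 N), for 0.3 s.
At the end, for the whole second after the job is handed in: The carousel stands within 0.08 rad of the place that puts the tall vial at the lens, and the fingers hold the shutter slide (more than 2 N of contact), still, with its pointer within 4 mm of the middle of the mark tab along the travel, for the whole last second (all of step 2 and value of joint carousel between -0.08 and 0.08 rad and velocity of joint shutter between -0.01 and 0.01 m/s); the arm keeps its last pose, push and grip.
It fails at once if a bystander (jar, bottle, cup, tomato or spoon) is shoved more than 30 mm (distance of any of deck_jar_mid, jar_a_mid, jar_b_mid, reagent_mid, sample_cup_mid, tomato_mid, spoon_grip from where it was at the start of the episode above 0.03 m).
It also fails if it takes over 45 s, if anything falls off the work surface, if the arm or the gripper's body presses on something with over 40 N, if the wrist force passes 120 N, or if a joint passes its speed limit or range.

## Working session

There is one attempt and no reset: what is moved stays moved. The work goes in short steps, Python scripts to look and compute and a tool call to move; the robot and the scene stay as the last step left them, time stands still between calls to the robot, and variables do not carry over. Pictures are saved under pics/ and viewed, at most 10 in all, crops included, and the job is handed in when it is done.

Besides the shell and the picture viewer there is one more tool, called after "Emit:" as name(argument=value, ...) on one line, values as JSON. send_rows: Moves the arm, as the interface text tells. Its arguments: {"type":"object","properties":{"deltas":{"type":"array"},"grip_force":{"type":"number"}},"required":["deltas"]}

```bash
mkdir -p pics
cat > h.py <<'E'
import numpy as np, cv2
from bench import manip
def snap(n,f):
    d=manip.get_image(n); cv2.imwrite(f'pics/{f}.png',d['image'][:,:,::-1]); return d
def ray(d,p):
    K,R,t=map(np.array,(d['K'],d['R'],d['t'])); v=R.T@np.linalg.inv(K)@np.array([p[0],p[1],1.]); return -R.T@t,v/np.linalg.norm(v)
def atz(d,p,z):
    o,v=ray(d,p); return o+v*(z-o[2])/v[2]
def tri(obs):
    A=np.zeros((3,3));b=np.zeros(3)
    for d,p in obs:
        o,v=ray(d,p);M=np.eye(3)-np.outer(v,v);A+=M;b+=M@o
    return np.linalg.solve(A,b)
def proj(d,X):
    x=np.array(d['K'])@(np.array(d['R'])@np.array(X)+np.array(d['t']));return x[:2]/x[2]
E
python3 - <<'E'
from h import *
a=snap('scene','s0');b=snap('top','t0')
import pickle;pickle.dump((a,b),open('p0.pkl','wb'))
for n,d in (('scene',a),('top',b)):
    print(n,-np.array(d['R']).T@d['t'],d['K'][0][0])
    for t in ['reader','knob','tall_vial','grip','pointer','deck_jar_mid','jar_a_mid','reagent_mid','sample_cup_mid','tomato_mid']:
        print(t,[(np.round(r['box']).astype(int).tolist(),round(r['score'],2)) for r in manip.search_frame(t,d)[:2]])
print(manip.sense())
E
```

```text
scene [1.07806631 0.35894916 0.92419045] 435.3367083525465
reader [([195, 133, 376, 281], 0.82), ([280, 174, 349, 243], 0.74)]
knob [([228, 157, 256, 191], 0.68), ([275, 175, 350, 243], 0.66)]
tall_vial [([278, 176, 349, 241], 0.88), ([297, 154, 306, 172], 0.26)]
grip [([230, 156, 257, 196], 0.62), ([190, 208, 218, 233], 0.28)]
pointer [([228, 158, 257, 195], 0.58)]
deck_jar_mid [([298, 156, 306, 172], 0.58), ([267, 254, 288, 290], 0.24)]
jar_a_mid [([192, 143, 212, 170], 0.61), ([278, 176, 350, 238], 0.57)]
reagent_mid []
sample_cup_mid [([364, 225, 393, 261], 0.73)]
tomato_mid [([189, 209, 219, 235], 0.9), ([195, 143, 212, 171], 0.37)]
top [4.50563624e-01 7.93911607e-04 1.07416720e+00] 420.2236784233384
reader [([194, 187, 364, 304], 0.56)]
knob [([209, 203, 276, 278], 0.57)]
tall_vial [([206, 203, 281, 276], 0.91)]
grip [([303, 227, 341, 242], 0.77), ([192, 186, 367, 305], 0.56)]
pointer [([306, 221, 339, 241], 0.77)]
deck_jar_mid []
jar_a_mid [([377, 234, 399, 251], 0.87)]
reagent_mid [([194, 187, 365, 305], 0.66)]
sample_cup_mid [([162, 233, 193, 258], 0.56), ([206, 204, 279, 272], 0.52)]
tomato_mid [([314, 172, 343, 194], 0.61)]
{'time': 1.1, 'q': array([ 1.06920280e+00,  2.58599969e-01,  1.53499746e+00, -7.85610632e-06,
        1.34798918e+00, -2.02827720e-01]), 'qvel': array([ 0.00145302,  0.00070339, -0.00131964,  0.00097985,  0.00043964,
       -0.00158324]), 'joint_efforts': array([ 1.04834406e-03, -4.37202144e+01, -2.84315729e+01,  7.20119127e-02,
        3.12633812e-02,  1.85604500e-05]), 'position': array([0.16188685, 0.52564501, 0.21865378]), 'tool_rot': array([3.14158828e+00, 8.72211436e-06, 2.84282858e+00]), 'contact_force': array([-0.29294782, -0.13313659, -0.47063984]), 'torque': array([ 0.01218034, -0.01713012,  0.00815341]), 'grasp_force': 0.0, 'opening': 0.09321546410275068}
```

View pics/s0.png

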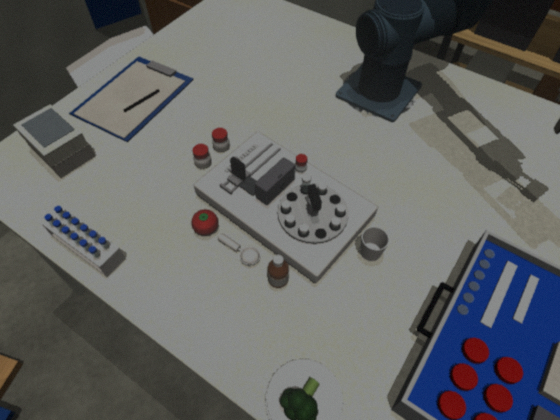

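View pics/t0.png

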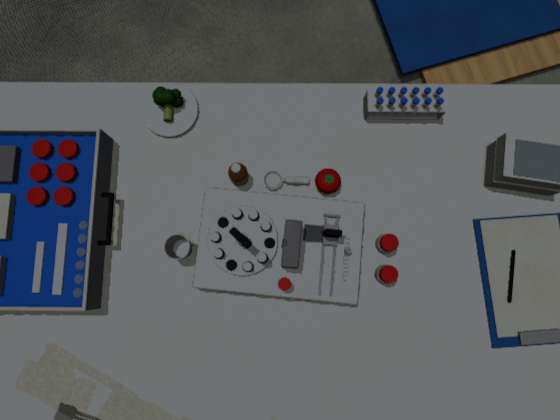

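The reader is at about (280,245) in the top view: carousel left at (243,240), handle at (333,233). In the scene view it is at about (285,205), with the handle at (238,168). I'll enlarge both.

Run:
```python
from h import *
import pickle
a,b=pickle.load(open('p0.pkl','rb'))
for d,n,(x0,y0,x1,y1) in ((a,'s0c',(190,128,382,272)),(b,'t0c',(190,182,382,310))):
    c=d['image'][y0:y1,x0:x1,::-1]
    c=cv2.resize(c,None,fx=4,fy=4,interpolation=cv2.INTER_CUBIC)
    c=np.clip(c*1.5,0,255).astype(np.uint8)
    cv2.imwrite(f'pics/{n}.png',c)
```

```text
(no output)
```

View pics/s0c.png

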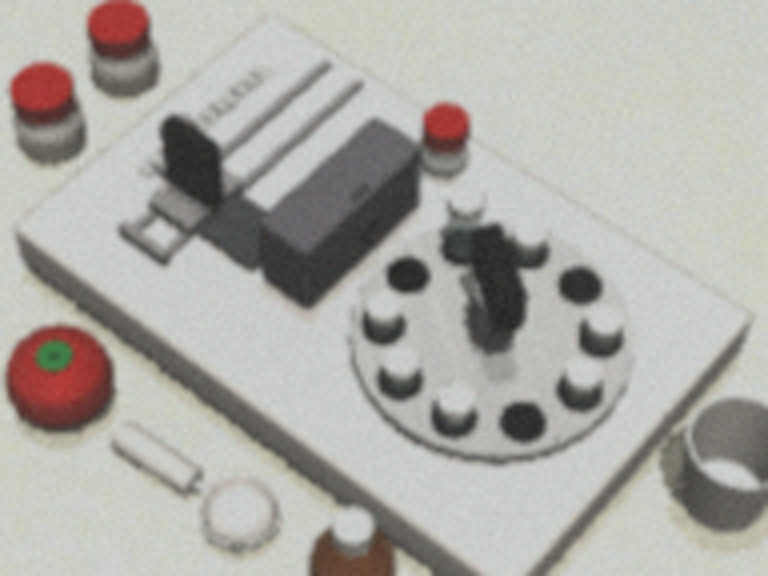

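View pics/t0c.png

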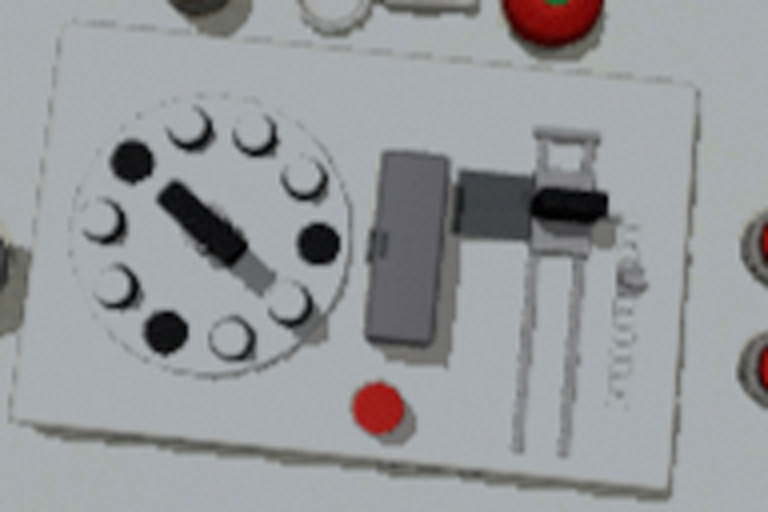

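The tall vial is one place short: it is at crop (290,303) in the top view, and the empty hole at the lens is at (318,243). The knob bar points at the vial. The likely mark tab is at (632,275) in the top crop. Next I fit the reader pose and rectify an averaged picture around the slide.

Run:
```python
from h import *
import pickle
from scipy.optimize import least_squares
a,b=pickle.load(open('p0.pkl','rb'))
S=lambda x,y:(x/4+190-.375,y/4+128-.375); T=lambda x,y:(x/4+190-.375,y/4+182-.375)
obs=[(b,T(63,22),(.125,.2,.05)),(b,T(697,88),(.125,-.2,.05)),(b,T(12,420),(-.125,.2,.05)),(b,T(668,487),(-.125,-.2,.05)),
(a,S(272,15),(-.125,-.2,.05)),(a,S(750,318),(-.125,.2,.05)),(a,S(18,230),(.125,-.2,.05)),
(b,T(418,152),(.055,-.028,.112)),(b,T(398,343),(-.055,-.028,.112))]
f=lambda p:np.concatenate([proj(d,[p[0]+np.cos(p[2])*X[0]-np.sin(p[2])*X[1],p[1]+np.sin(p[2])*X[0]+np.cos(p[2])*X[1],X[2]+p[3]])-u for d,u,X in obs])
r=least_squares(f,[.45,.0,0,0]);p=r.x
print(p,np.round(r.fun.reshape(-1,2),1).tolist())
W=lambda X:np.array([p[0]+np.cos(p[2])*X[0]-np.sin(p[2])*X[1],p[1]+np.sin(p[2])*X[0]+np.cos(p[2])*X[1],X[2]])
def L(w): c,s=np.cos(p[2]),np.sin(p[2]);d=w[:2]-p[:2];return np.round([c*d[0]+s*d[1],-s*d[0]+c*d[1],w[2]],4)
# two-view height checks
# scene px for knob top centre (490,245)?, handle top (190,130); top: knob (203,222), handle (570,204)
print('knob top',L(tri([(a,S(488,240)),(b,T(203,222))])),'handle top',L(tri([(a,S(190,138)),(b,T(569,204))])))
print('deckjar',L(tri([(a,S(446,125)),(b,T(378,408))])))
for n,X in (('knob',(0,.09,.134)),('home grip?',(.05,-.12,.118)),('lens',(0,.025,.085))): print(n,W(X),[x for x in (np.array(proj(b,W(X)))-(190,182))*4],(np.array(proj(a,W(X)))-(190,128))*4)
# knob bar angle from top crop ends at top height
e1=L(atz(b,T(170,190),.134));e2=L(atz(b,T(238,253),.134));print('bar ends',e1,e2,np.degrees(np.arctan2(e2[0]-e1[0],-(e2[1]-e1[1]))))
np.save('pose.npy',p)
# rectified views
out=[]
for n in ('top','scene'):
    ds=[manip.get_image(n) for _ in range(6)];m=np.mean([d['image'].astype(float) for d in ds],0);d=ds[0]
    xs=np.linspace(.08,-.06,561);ys=np.linspace(-.09,-.18,361)
    mp=np.array([[proj(d,W((x,y,.06))) for y in ys] for x in xs]).astype(np.float32)
    im=cv2.remap(m.astype(np.float32),mp[...,0],mp[...,1],cv2.INTER_CUBIC)
    im=(im-im.min())/(im.max()-im.min())*255
    for k in range(8):
        x=.08-.02*k;cv2.putText(im,f'{x*1000:.0f}',(2,int(k*80)+4),0,.35,(255,0,0));cv2.line(im,(30,k*80),(40,k*80),(255,0,0))
    out.append(im)
cv2.imwrite('pics/rect.png',np.clip(np.hstack(out),0,255).astype(np.uint8)[:,:,::-1])
```

```text
[ 0.5381067   0.00247376 -0.09683519 -0.01076329] [[0.4, -0.2], [0.3, -0.7], [-0.4, 0.5], [0.3, 1.3], [-0.0, 0.4], [1.1, 0.4], [-1.6, 0.5], [-0.2, 0.4], [0.1, -0.2]]
knob top [-1.000e-04  8.420e-02  1.468e-01] handle top [ 0.0343 -0.1189  0.1113]
deckjar [-0.0931 -0.0205  0.0853]
knob [0.54680826 0.09205212 0.134     ] [np.float64(198.60015553919004), np.float64(218.78433352019852)] [498.89048403 257.8353634 ]
home grip? [ 0.57627039 -0.12179825  0.118     ] [np.float64(575.3900542610631), np.float64(172.79439635528468)] [171.09331579 143.85856828]
lens [0.5405238  0.02735664 0.085     ] [np.float64(315.9863512548329), np.float64(238.6515716791887)] [407.50607725 250.39608717]
bar ends [0.0152 0.1089 0.134 ] [-0.016   0.0667  0.134 ] -36.476868737709964
```

View pics/rect.png

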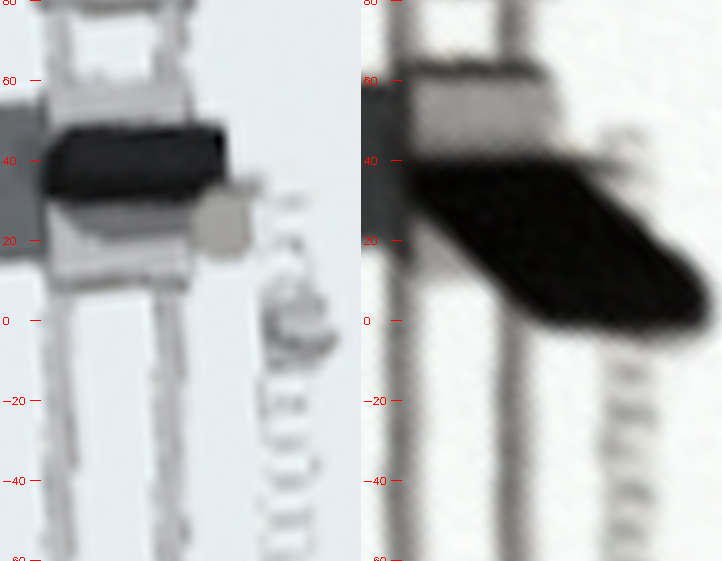

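The rectified view gives the pointer at x ≈ +34 mm, and the mark blob around x ≈ 0 in the top view. The handle hides the mark in the scene view. The carousel is at −36.5°, which is one place short. I'll move over the knob now and refine the mark later.

Emit:
send_rows(deltas=[[55,-0.031,-0.019,0,0,0,7.15],[55,-0.062,-0.038,0,0,0,14.3],[55,-0.093,-0.057,0,0,0,21.45],[55,-0.124,-0.0755,0,0,0,28.6],[55,-0.155,-0.0945,0,0,0,35.75],[55,-0.186,-0.113,0,0,0,42.9],[55,-0.217,-0.132,0,0,0,50.05],[55,-0.2475,-0.151,0,0,0,57.2]], grip_force=20)

```text
time: 2.37
position: [0.3549, 0.307, 0.2189]
tool_rot: [3.141, -0.0, 1.838]
contact_force: [0.4, 1.1, 0.2]
opening: 0.0515
grasp_force: 0.0
```

Emit:
send_rows(deltas=[[55,-0.033,0.0157,0,0,0,7.15],[55,-0.065,0.0315,0,0,0,14.3],[55,-0.098,0.047,0,0,0,21.45],[55,-0.131,0.063,0,0,0,28.6],[55,-0.163,0.0787,0,0,0,35.75],[55,-0.196,0.0944,0,0,0,42.9],[55,-0.229,0.11,0,0,0,50.05],[55,-0.2614,0.1259,0,0,0,57.2]])

```text
time: 3.03
position: [0.5468, 0.0891, 0.2188]
tool_rot: [3.141, -0.0, 0.84]
contact_force: [0.7, 0.7, -0.2]
opening: 0.0511
grasp_force: 0.0
```

Run:
```python
from h import *
s=manip.sense();print(s['time'],s['position'],s['tool_rot'],s['opening'],s['contact_force'])
a=manip.get_image('scene')
c=a['image'][100:272,170:382,::-1];c=cv2.resize(np.clip(c*1.5,0,255).astype(np.uint8),None,fx=3,fy=3,interpolation=cv2.INTER_CUBIC)
# mark predicted TCP and knob
for X,col in ((s['position'],(0,0,255)),((.546,.091,.134),(0,255,0))):
    u=(proj(a,X)-(170,100))*3;cv2.circle(c,tuple(int(v) for v in u),4,col,1)
cv2.imwrite('pics/s1.png',c)
```

```text
3.0333 [0.54682352 0.08914314 0.21876348] [ 3.14137397e+00 -2.32876364e-04  8.39668571e-01] 0.051135575398179665 [ 0.72667599  0.72471427 -0.21977462]
```

View pics/s1.png

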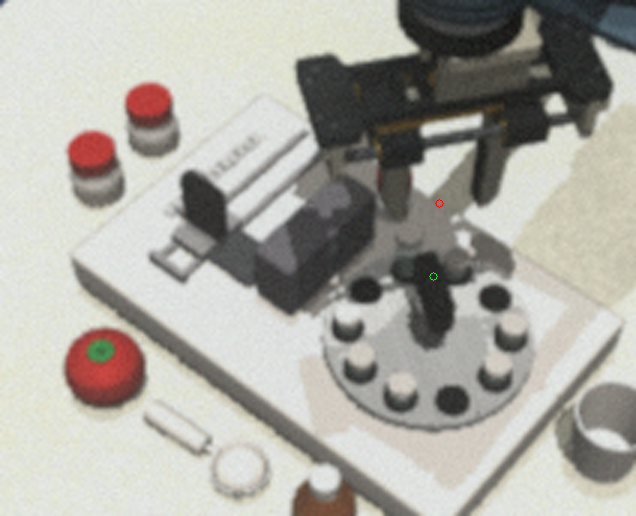

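The gripper is open over the knob. The knob's top is at about (434,283), close to the predicted green point at (433,276). I'll descend and close.

Emit:
send_rows(deltas=[[55,0,0,0.025,0,0,0],[55,0,0,0.05,0,0,0],[55,0,0,0.075,0,0,0],[55,0,0,0.095,0,0,0],[55,0,0,0.103,0,0,0],[55,0,0,0.103,0,0,0],[20,0,0,0.103,0,0,0],[10,0,0,0.103,0,0,0]], grip_force=20)

```text
time: 3.75
position: [0.5469, 0.0909, 0.1171]
tool_rot: [3.14, -0.002, 0.847]
contact_force: [0.2, -0.1, -0.2]
opening: 0.0422
grasp_force: 0.0
```

Emit:
send_rows(deltas=[[10,0,0,0,0,0,0],[10,0,0,0,0,0,0],[10,0,0,0,0,0,0]])

```text
time: 4.0
position: [0.5464, 0.0909, 0.1166]
tool_rot: [3.14, -0.001, 0.846]
contact_force: [0.5, -0.1, 0.6]
opening: 0.0223
grasp_force: 0.0
```

Emit:
send_rows(deltas=[[10,0,0,0,0,0,0],[10,0,0,0,0,0,0],[10,0,0,0,0,0,0]])

```text
time: 4.25
position: [0.5454, 0.0915, 0.1164]
tool_rot: [-3.141, -0.001, 0.846]
contact_force: [-4.0, 2.8, 5.8]
opening: 0.0177
grasp_force: 20.0
```

Emit:
send_rows(deltas=[[10,0,0,0,0,0,-5],[10,0,0,0,0,0,-10],[10,0,0,0,0,0,-15],[10,0,0,0,0,0,-20],[10,0,0,0,0,0,-25],[10,0,0,0,0,0,-30],[10,0,0,0,0,0,-35],[10,0,0,0,0,0,-36]])

```text
time: 4.92
position: [0.5467, 0.091, 0.1164]
tool_rot: [3.139, -0.0, 1.478]
contact_force: [1.6, 1.2, 4.3]
opening: 0.0178
grasp_force: 20.0
```

Emit:
send_rows(deltas=[[10,0,0,0,0,0,0],[10,0,0,0,0,0,0],[10,0,0,0,0,0,0],[10,0,0,0,0,0,0]])

```text
time: 5.25
position: [0.5467, 0.091, 0.1164]
tool_rot: [3.139, -0.0, 1.472]
contact_force: [1.8, 1.7, 5.0]
opening: 0.0178
grasp_force: 20.0
```

Emit:
send_rows(deltas=[[50,0,0,0,0,0,0],[50,0,0,0,0,0,0],[50,0,0,0,0,0,0],[50,0,0,0,0,0,0],[50,0,0,-0.02,0,0,0],[50,0,0,-0.05,0,0,0],[50,0,0,-0.08,0,0,0],[50,0,0,-0.1,0,0,0]])

```text
time: 5.92
position: [0.5464, 0.0907, 0.218]
tool_rot: [3.14, 0.0, 1.474]
contact_force: [0.9, 0.6, 0.6]
opening: 0.0462
grasp_force: 0.0
```

Run:
```python
from h import *
s=manip.sense();print(s['time'],s['position'],s['tool_rot'],s['opening'],s['contact_force'])
p=np.load('pose.npy')
W=lambda X:np.array([p[0]+np.cos(p[2])*X[0]-np.sin(p[2])*X[1],p[1]+np.sin(p[2])*X[0]+np.cos(p[2])*X[1],X[2]])
ds=[manip.get_image('top') for _ in range(14)];m=np.mean([d['image'].astype(float) for d in ds],0);d=ds[0]
sc=manip.get_image('scene');cv2.imwrite('pics/s2raw.png',sc['image'][:,:,::-1])
np.save('m.npy',m)
xs=np.linspace(.05,-.03,561);ys=np.linspace(-.13,-.18,351)
mp=np.array([[proj(d,W((x,y,.06))) for y in ys] for x in xs]).astype(np.float32)
im=cv2.remap(m.astype(np.float32),mp[...,0],mp[...,1],cv2.INTER_CUBIC)
im=(im-im.min())/(im.max()-im.min())*255
for k in range(9):
    x=.05-.01*k;cv2.putText(im,f'{x*1000:.0f}',(2,int(k*70)+4),0,.35,(255,0,0));cv2.line(im,(22,k*70),(30,k*70),(255,0,0))
c=sc['image'][128:272,190:382];c=cv2.resize(np.clip(c*1.5,0,255).astype(np.uint8),None,fx=2,fy=2,interpolation=cv2.INTER_CUBIC)
e=np.zeros((561,384,3));e[:288]=c
cv2.imwrite('pics/z1.png',np.clip(np.hstack([im,e]),0,255).astype(np.uint8)[:,:,::-1])
```

```text
5.9167 [0.54638637 0.09066565 0.21801348] [3.13966544e+00 8.11771033e-05 1.47393086e+00] 0.04620868551372321 [0.90130842 0.63035867 0.6415818 ]
```

View pics/z1.png

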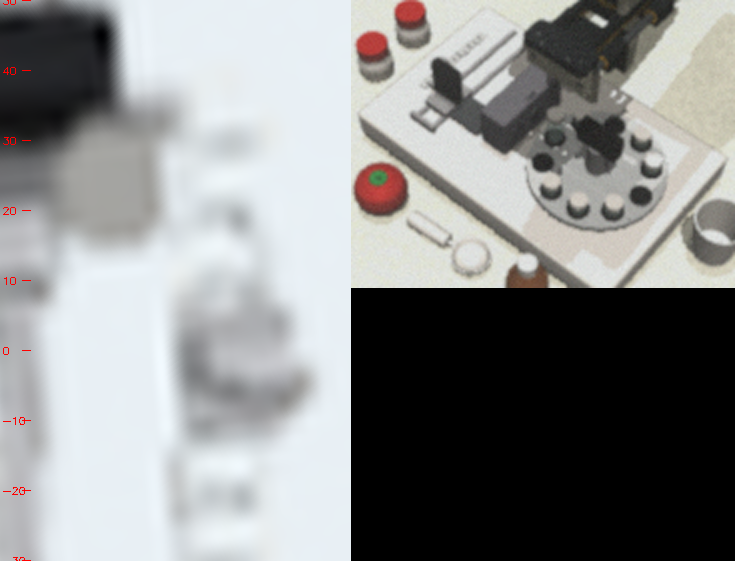

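The view shows the tall vial at the lens. In the rectified crop the pointer tip is at rows 95–125, so x ≈ 34.4 mm. The grey tab is centred near row 345, so x ≈ 0.4 mm, and the pull should be about 34 mm. Next I move over the handle.

Emit:
send_rows(deltas=[[50,-0.035,0.006,0,0,0,0],[50,-0.07,0.012,0,0,0,0],[50,-0.105,0.018,0,0,0,0],[50,-0.14,0.024,0,0,0,0],[50,-0.175,0.03,0,0,0,0],[50,-0.209,0.035,0,0,0,0],[50,-0.209,0.035,0,0,0,0],[50,-0.209,0.035,0.02,0,0,0]])

```text
time: 7.33
position: [0.5629, -0.1238, 0.1989]
tool_rot: [3.135, 0.002, 1.471]
contact_force: [0.4, 0.9, -0.5]
opening: 0.0463
grasp_force: 0.0
```

Run:
```python
from h import *
s=manip.sense();print(s['time'],s['position'],s['tool_rot'],s['opening'],s['contact_force'])
m=np.load('m.npy');p=np.load('pose.npy')
d=manip.get_image('top');a=manip.get_image('scene')
W=lambda X:np.array([p[0]+np.cos(p[2])*X[0]-np.sin(p[2])*X[1],p[1]+np.sin(p[2])*X[0]+np.cos(p[2])*X[1],X[2]])
g=m.mean(2).astype(np.float32)
xs=np.arange(.042,-.0161,-.001)
def prof(y0,y1):
    mp=np.array([[proj(d,W((x,y,.06))) for y in np.linspace(y0,y1,5)] for x in xs]).astype(np.float32)
    return cv2.remap(g,mp[...,0],mp[...,1],cv2.INTER_CUBIC).mean(1)
P=[prof(-.150,-.154),prof(-.156,-.158),prof(-.161,-.169)]
for i,x in enumerate(xs):
    print(round(x*1000),*[int(q[i]) for q in P],end=' | ')
c=a['image'][110:230,190:350,::-1];c=cv2.resize(np.clip(c*1.5,0,255).astype(np.uint8),None,fx=4,fy=4,interpolation=cv2.INTER_CUBIC)
cv2.imwrite('pics/s3.png',c)
```

```text
7.3333 [ 0.56285348 -0.12379013  0.19891686] [3.13453655e+00 2.33281838e-03 1.47072443e+00] 0.04633076985301364 [ 0.38859759  0.86246272 -0.49166492]
42 136 135 135 | 41 135 135 135 | 40 135 135 134 | 39 130 133 134 | 38 126 131 134 | 37 119 128 134 | 36 107 124 135 | 35 97 122 135 | 34 87 120 136 | 33 82 120 134 | 32 82 120 129 | 31 87 119 124 | 30 94 120 121 | 29 100 123 121 | 28 101 127 125 | 27 102 129 130 | 26 101 129 134 | 25 100 128 137 | 24 99 129 136 | 23 99 129 134 | 22 98 128 130 | 21 97 128 124 | 20 97 127 119 | 19 99 125 117 | 18 102 124 118 | 17 109 126 123 | 16 116 130 128 | 15 124 133 131 | 14 131 134 132 | 13 134 134 130 | 12 136 133 126 | 11 136 130 122 | 10 135 125 118 | 9 135 121 114 | 8 135 115 112 | 7 134 111 110 | 6 134 106 105 | 5 134 101 100 | 4 135 98 96 | 3 135 92 95 | 2 135 85 97 | 1 135 79 101 | 0 135 76 105 | -1 136 75 107 | -2 136 73 107 | -3 136 72 102 | -4 136 75 92 | -5 136 80 81 | -6 136 88 75 | -7 136 96 77 | -8 136 101 83 | -9 136 103 87 | -10 137 100 92 | -11 137 99 98 | -12 136 104 105 | -13 135 111 116 | -14 134 119 125 | -15 133 123 132 | -16 132 126 136 |
```

View pics/s3.png

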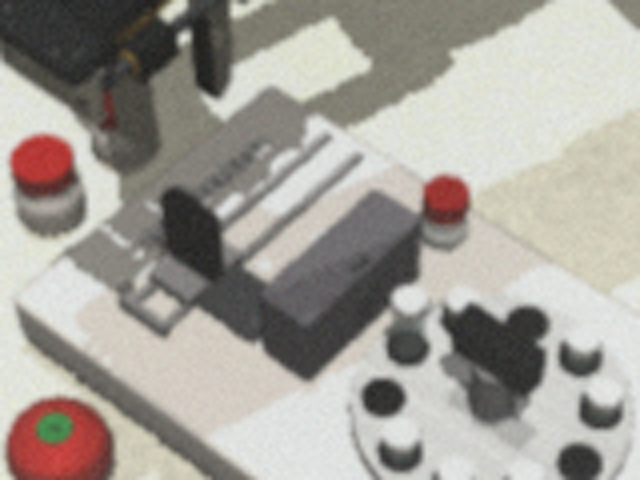

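The tall vial is at the lens (408,300), with the bar pointing at it, and the gripper hangs above the handle. The intensity profiles put the mark at about −1 mm and the pointer at about +34 mm, so I'll pull about 35 mm. First I descend and grip.

Emit:
send_rows(deltas=[[50,0,0,0,0,0,0],[50,0,0,0.03,0,0,0],[50,0,0,0.06,0,0,0],[50,0,0,0.09,0,0,0],[50,0,0,0.108,0,0,0],[50,0,0,0.113,0,0,0],[50,0,0,0.113,0,0,0],[5,0,0,0.113,0,0,0]], grip_force=40)

```text
time: 8.1
position: [0.5616, -0.1205, 0.084]
tool_rot: [3.14, 0.001, 1.475]
contact_force: [-0.3, -0.1, 0.6]
opening: 0.0436
grasp_force: 0.0
```

Emit:
send_rows(deltas=[[5,0,0,0,0,0,0],[5,0,0,0,0,0,0],[5,0,0,0,0,0,0],[5,0,0,0,0,0,0],[5,0,0,0,0,0,0],[5,0,0,0,0,0,0],[5,0,0,0,0,0,0],[5,0,0,0,0,0,0]])

```text
time: 8.77
position: [0.5614, -0.1208, 0.0834]
tool_rot: [3.14, 0.0, 1.474]
contact_force: [2.4, 0.5, 5.1]
opening: 0.0137
grasp_force: 40.0
```

Gripped: the opening is 13.7 mm on a 14 mm plate. Now the pull along tool −y.

Emit:
send_rows(deltas=[[5,0,-0.006,0,0,0,0],[5,0,-0.012,0,0,0,0],[5,0,-0.018,0,0,0,0],[5,0,-0.024,0,0,0,0],[5,0,-0.03,0,0,0,0],[5,0,-0.035,0,0,0,0],[5,0,-0.035,0,0,0,0],[5,0,-0.035,0,0,0,0]])

```text
time: 9.43
position: [0.5275, -0.1175, 0.0834]
tool_rot: [3.137, 0.0, 1.474]
contact_force: [6.9, 0.8, 2.4]
opening: 0.0136
grasp_force: 40.0
```

Run:
```python
from h import *
s=manip.sense();print(s['time'],s['position'],s['tool_rot'],s['opening'],s['contact_force'],s['grasp_force'])
p=np.load('pose.npy')
c,sn=np.cos(p[2]),np.sin(p[2]);q=s['position']-np.array([p[0],p[1],0]);print('local x',c*q[0]+sn*q[1])
W=lambda X:np.array([p[0]+c*X[0]-sn*X[1],p[1]+sn*X[0]+c*X[1],X[2]])
out=[]
for n in ('top','scene'):
    ds=[manip.get_image(n) for _ in range(8)];m=np.mean([d['image'].astype(float) for d in ds],0);d=ds[0];np.save('m_%s.npy'%n,m)
    xs=np.linspace(.06,-.05,551);ys=np.linspace(-.10,-.18,401)
    mp=np.array([[proj(d,W((x,y,.06))) for y in ys] for x in xs]).astype(np.float32)
    im=cv2.remap(m.astype(np.float32),mp[...,0],mp[...,1],cv2.INTER_CUBIC)
    im=np.clip(im*1.7,0,255)
    for k in range(12):
        x=.06-.01*k;cv2.putText(im,f'{x*1000:.0f}',(2,int(k*50)+4),0,.35,(255,0,0));cv2.line(im,(22,k*50),(30,k*50),(255,0,0))
    out.append(im)
cv2.imwrite('pics/z2.png',np.clip(np.hstack(out),0,255).astype(np.uint8)[:,:,::-1])
```

```text
9.4333 [ 0.52750269 -0.11754583  0.08342607] [3.13717955e+00 4.51703191e-04 1.47406847e+00] 0.01364971134627313 [6.85734791 0.83655393 2.40736495] 40.00372588634491
local x 0.0010496296883923568
```

View pics/z2.png

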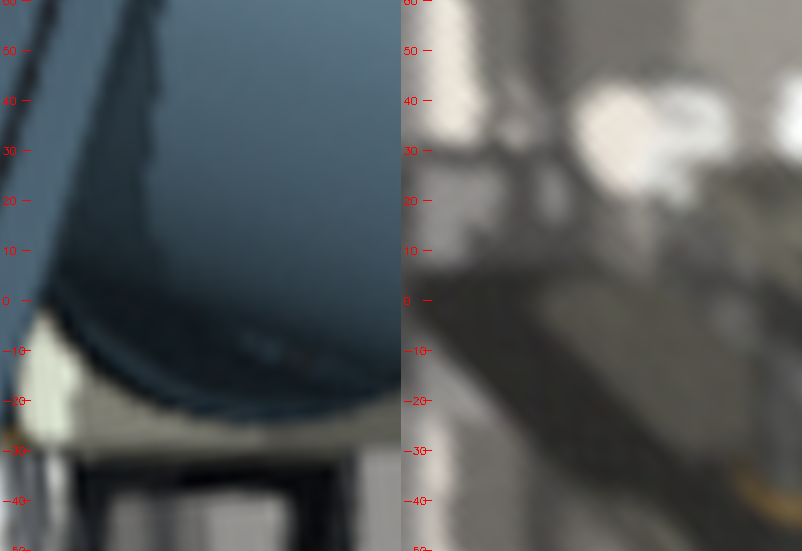

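The arm hides the tab and pointer in both views, so the pull has to be judged from the TCP. It moved 34.05 mm, against about 33.5–34 mm from the tab's edges and centre, and the spring force of about 7 N agrees. I'll hold a few rows, check it is still, then hand in.

Emit:
send_rows(deltas=[[5,0,0,0,0,0,0],[5,0,0,0,0,0,0],[5,0,0,0,0,0,0],[5,0,0,0,0,0,0],[5,0,0,0,0,0,0],[5,0,0,0,0,0,0]])

```text
time: 10.73
position: [0.5278, -0.1176, 0.0834]
tool_rot: [3.137, 0.0, 1.474]
contact_force: [6.9, 0.4, 2.9]
opening: 0.0138
grasp_force: 40.0
```

Run:
```python
from h import *
s=manip.sense();print(s['time'],s['position'],s['contact_force'],abs(s['qvel']).max())
print(manip.hand_in())
```

```text
10.7333 [ 0.52784067 -0.11758338  0.08342904] [6.88666578 0.38236276 2.93528664] 0.0016239114612732124
the job is handed in; nothing more can be done
None
```

I turned the carousel one place so the tall vial sits at the lens, pulled the shutter slide out about 34 mm, and handed the job in at 10.7 s with the gripper still holding it. The hand-in gave no verdict, and the arm hid the pointer and tab at the end, so the alignment rests on my earlier image measurement (33.5–34 mm) and the arm's travel.

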